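# Stir the spacer hopper empty

## Task

Slide the hopper's gate fully open to its end stop, then take the rod from its leaning rest, lower it until its tip lightly touches the hopper's floor, and stir round with it until all six beads have dropped through the outlet into the bin below. Then put the rod back in its rest as it was. Never touch the beads with the fingers, never press the rod on the hopper with more than 40 N, and leave the tape, jar, marker and wrench on the bench where they are.

Things in the scene. Friction and masses are not known exactly. Their poses are not given: they have to be found in the camera images.
- hopper: Fixed hopper on a four-legged stand. Origin on the bench under the centre of its 180 x 180 mm floor plate (8 mm thick, top 85 mm up). On it a round grey wall: inner radius 75 mm, 4 mm thick, rim 135 mm up. Under it a fixed blue catch bin, x -17 to 133 mm, y -70 to 70 mm, walls 36 mm high. The outlet is a round hole in the floor towards hopper +x
- hopper_floor (a point): centre of the hopper's floor, on its upper face (85 mm above the bench)
- outlet (a point): centre of the round outlet, 52 mm in diameter, 46 mm from the hopper's centre along hopper +x, level with the upper face of the hopper's floor
- gate (a joint): slide of the steel gate plate right under the hopper's floor, in m: 0 = shut, 0.060 = its open end stop; grows along the hopper's +y, stiff (about 4 N), stays where it is left
- gate_grip (a point): point 105 mm up on the middle axis of the gate's upright black grip, which stands outside the hopper's +y edge (hopper x 46 mm, y 125 mm when shut). The grip is 22 mm along hopper x, 30 mm along hopper y, 76 to 123 mm above the bench; the gate plate under it is 64 mm wide
- rest: Fixed rod rest: wooden base 170 x 100 x 12 mm with an inclined steel V trough (90 degree V, open upwards) that holds the shaft leaning 30 degrees from vertical, handle up and towards the rest's -x, tip on a foot plate. The trough reaches from 15 to 82 mm along the rod, flanks 10 mm either side of its axis. Origin under the base's centre, z up
- rest_foot (a point): where the tip of the seated rod stands: x 50 mm, y 0, z 35 mm in the rest's frame
- rest_head (a point): where the handle's far end is when the rod is seated: x -28 mm, y 0, z 169 mm in the rest's frame
- rod: Stirring rod, 155 mm long, 120 g: steel shaft 14 mm in diameter and 95 mm long, then a square wooden handle 24 x 24 mm and 60 mm long. Origin at the centre of the shaft's tip, +z along the rod to the handle, x and y square to the handle's flats; centre of mass about 72 mm from the tip. It starts in its rest, handle up
- rod_head (a point): centre of the handle's far end, 155 mm from the rod's tip
- bead0: one of six equal white plastic balls (chunky beads), 26 mm in diameter, 12 g, polished and slippery; origin at its centre; starts lying on the hopper's floor
- bead1: one of six equal white plastic balls (chunky beads), 26 mm in diameter, 12 g, polished and slippery; origin at its centre; starts lying on the hopper's floor
- bead2: one of six equal white plastic balls (chunky beads), 26 mm in diameter, 12 g, polished and slippery; origin at its centre; starts lying on the hopper's floor
- bead3: one of six equal white plastic balls (chunky beads), 26 mm in diameter, 12 g, polished and slippery; origin at its centre; starts lying on the hopper's floor
- bead4: one of six equal white plastic balls (chunky beads), 26 mm in diameter, 12 g, polished and slippery; origin at its centre; starts lying on the hopper's floor
- bead5: one of six equal white plastic balls (chunky beads), 26 mm in diameter, 12 g, polished and slippery; origin at its centre; starts lying on the hopper's floor
- tape: bystander: roll of tape, ring 104 mm across, 48 mm high, origin under its centre
- jar: bystander: closed jar 64 mm across, 85 mm high, origin under its centre
- marker: bystander: marker pen, 14 mm thick, about 130 mm long, lying, origin under its middle
- wrench: bystander: wrench 170 mm long, lying along its x, origin under its middle

How it is judged:
By the outcome, as a careful person would: the job done as asked, in the order asked, and still so for the second after the job is handed in, with the robot touching nothing.
It also fails if it takes over 72 s, if anything falls off the work surface, if the arm or the gripper's body presses on something with over 40 N, if the wrist force passes 120 N, or if a joint passes its speed limit or range.

## Robot

A 6-joint arm with a two-finger parallel gripper is mounted at the origin on the work surface. World frame = base frame: x ahead of the robot, y to its left, z up, the work surface at z = 0. Lengths are in mm, angles in rad, forces in N, time in s.
With the tool pointing down it reaches from about 300 to 775 mm from the base axis. Payload 14.6 kg.
Tool frame: the origin (TCP) lies midway between the tips of the shut fingers; the grasp point (between the pads) lies 19 mm behind it (manip.grasp_offset is the distance from the TCP to the grasp point, in mm); z points along the fingers, y is the line along which they close (so a half turn about z gives the same grasp; the last joint's range is limited). The gripper opens to 94 mm and grips with 3 to 60 N. Pads are 16 mm wide; open, the fingers measure 119 mm over their backs; the gripper's body (75 mm by 177 mm) begins 78 mm behind the grasp point.
Start: joints at [1.144, 0.3, 1.521, -0, 1.321, -0.067], TCP at [193.645, 514.773, 205.446] pointing down, gripper open.
Joint ranges: [-3.03, 3.03], [-0.79, 2.21], [0.23, 2.52], [-1.04, 4.18], [0, 3.07], [-2.55, 2.55]. Speed limits (rad/s): [2.22, 2.22, 2.57, 3.14, 3.14, 3.14].

## Interface

Orientations are given as [roll, pitch, yaw] about the fixed x, y, z axes, in that order (R = Rz(yaw) Ry(pitch) Rx(roll)).
In Python, from cell import manip, viewer gives the robot as it stands. The module is installed in compiled form; this text tells all that it offers.
- The arm moves only by the tool move_arm, never from a script. Its argument "moves" is a list of rows, each a list of 4 numbers: the shift along the tool's x, y, z in m, then the turn about the tool's z in rad. A call has 1 to 12 rows; each row is the pose to reach, as a shift and turn from the pose commanded when the call began, along the tool's axes at that moment; what a row does not reach only later rows make up. A row lasts 1/10 s, in which the tool goes at most 50 mm and 8.59 degrees, less where a joint would pass 70% of its speed; a pose out of reach is approached as far as the arm can. A call with a gripper value outside its range is refused whole. "jaw" is the finger opening in m, from 0 to 0.094, set as the call begins (left out, the last holds). The fingers move at their own pace and stop on an object; "squeeze" is the grip in N (left out, the last holds). Time passes only in rows, so rows that repeat a pose let the fingers close. It gives the time, the measured TCP pose, the force, the opening and the grip force at its end, in the units of the state.
- manip.read_state(): the state, without advancing time (a new reading comes with each control period).
- viewer.camera(name): name is "scene" or "top" or "wrist"; returns a dict with "frame" (384x512x3 uint8, blue, green, red), "z_map" (384x512 float32, mm along the optical axis (not along the pixel's ray), 0 where there is no reading), "fx", "fy", "cx", "cy" (pixels), "D" ([k1, k2, p1, p2, k3] as OpenCV has them; the pictures are not rectified), "origin" and "orientation" of the camera in the world. Camera axes: x right, y down, z forward; pixel columns grow to the right and rows downward; lengths in mm; the calibration is good to about 2 mm. A picture is of the moment at which its call begins.
- manip.sign_off(): hands the job in; it is judged then, once.
The state is a dict: "clock": time; "joints": joint angles; "qd": joint speeds; "effort": joint torques, N m; "eef_pos": TCP position; "eef_rot": TCP orientation; "wrist_force": force on the tool from outside, world axes, zero at the start; "moment": the same for the moment, N m; "finger_gap": finger opening in mm; "finger_force": force on a finger pad.
Only numpy, scipy, OpenCV 4.12 (cv2) and the standard library are available. Lean on these libraries where they do the work, as an engineer would, in place of code of your own. Each camera call takes 0.05 s, during which the arm holds its last target. There are 200 camera calls.

## Working session

There is one attempt and no reset: what is moved stays moved. The work goes in short steps, Python scripts to look and compute and a tool call to move; the robot and the scene stay as the last step left them, time stands still between calls to the robot, and variables do not carry over. Pictures are saved under pics/ and viewed, at most 10 in all, crops included, and the job is handed in when it is done.

Besides the shell and the picture viewer there is one more tool, called after "Emit:" as a command line: name --pt "numbers of a row" for each row, then --argument value for the rest. move_arm: Moves the arm, as the interface text tells. Its arguments: {"type":"object","properties":{"moves":{"type":"array"},"jaw":{"type":"number"},"squeeze":{"type":"number"}},"required":["moves"]}

```bash
mkdir -p pics; cat > h.py <<'E'
import numpy as np, cv2
from scipy.spatial.transform import Rotation as R
from cell import manip, viewer
def cam(n):
    c=viewer.camera(n); return c
def rot(o):
    o=np.array(o,float)
    return o if o.shape==(3,3) else R.from_euler('xyz',o).as_matrix()
def px2w(c,u,v,z=None):
    K=np.array([[c['fx'],0,c['cx']],[0,c['fy'],c['cy']],[0,0,1.]])
    n=cv2.undistortPoints(np.array([[[u,v]]],float),K,np.array(c['D'],float))[0,0]
    d=np.array([n[0],n[1],1.]);Rm=rot(c['orientation']);o=np.array(c['origin'],float)
    if z is None: return o+Rm@(d*c['z_map'][int(round(v)),int(round(u))])
    w=Rm@d; return o+w*(z-o[2])/w[2]
E
python3 - <<'E'
from h import *
import pickle
for n in('scene','top'):
    c=cam(n);pickle.dump(c,open(n+'.pkl','wb'));cv2.imwrite(f'pics/{n}0.png',cv2.resize(c['frame'],(800,600)));print(n,c['origin'],c['orientation'],c['fx'])
print(manip.read_state())
E
```

```text
scene [1600.39709175 -275.80980732 1094.5301341 ] [-2.29423119 -0.0154011   1.37612065] 500.1048118691106
top [ 439.9684439   -67.8318877  1069.77404435] [-3.03792202  0.00353569 -1.59637629] 398.40387145776185
{'clock': 0.1, 'joints': array([ 1.14439530e+00,  3.00419444e-01,  1.52149603e+00,  8.15205256e-07,
        1.32071388e+00, -6.66100511e-02]), 'qd': array([ 0.00031947,  0.00140984, -0.00124423, -0.00050212,  0.00109606,
       -0.0002865 ]), 'effort': array([ 1.26858620e-03, -5.32639253e+01, -3.53279471e+01,  7.09134433e-02,
        2.34668230e-02, -2.74412173e-05]), 'eef_pos': array([193.55548666, 514.57069437, 204.95064753]), 'eef_rot': array([-3.14055831e+00, -6.97910551e-05,  2.78180144e+00]), 'wrist_force': array([-0.35212365, -0.38593692,  0.75191656]), 'moment': array([ 4.81468337e-02, -7.73511843e-05,  2.26622352e-02]), 'finger_force': 0.0, 'finger_gap': 94.10184104074654}
```

View pics/scene0.png

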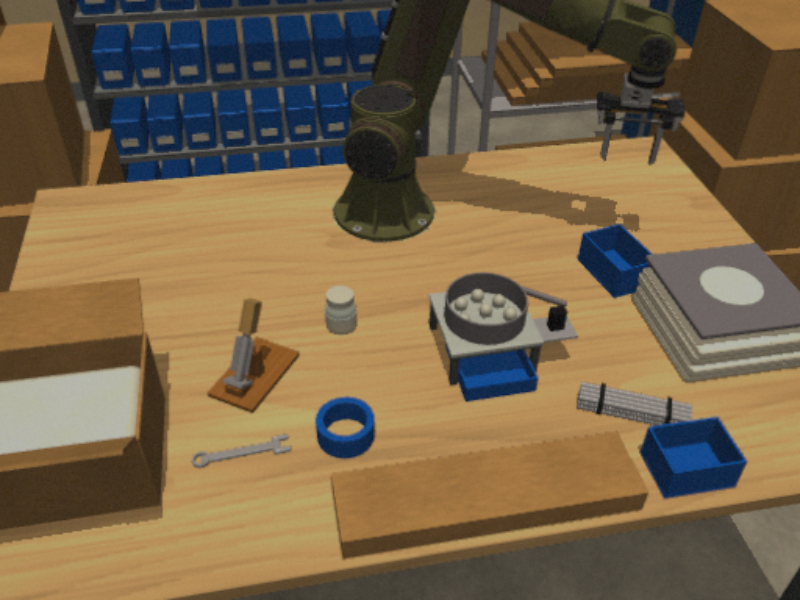

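View pics/top0.png

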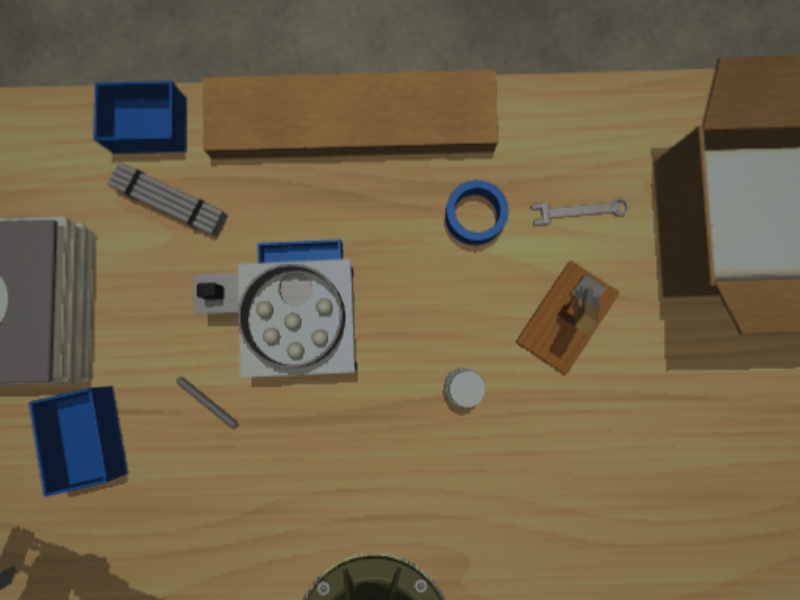

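```bash
python3 - <<'E'
from h import *
import pickle
c=pickle.load(open('top.pkl','rb'));f=c['frame']
a=cv2.resize(f[145:250,118:238],None,fx=5,fy=5,interpolation=cv2.INTER_CUBIC)
b=cv2.resize(f[160:245,322:402],None,fx=7,fy=7,interpolation=cv2.INTER_CUBIC)
cv2.imwrite('pics/hop.png',a);cv2.imwrite('pics/rest.png',b)
E
```

```text
(no output)
```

View pics/hop.png

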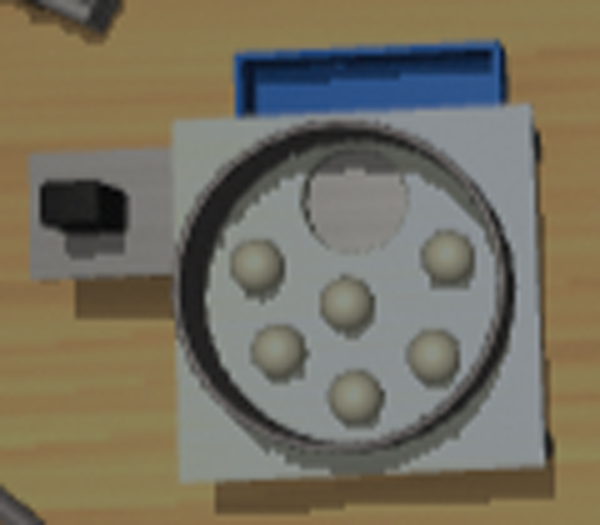

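View pics/rest.png

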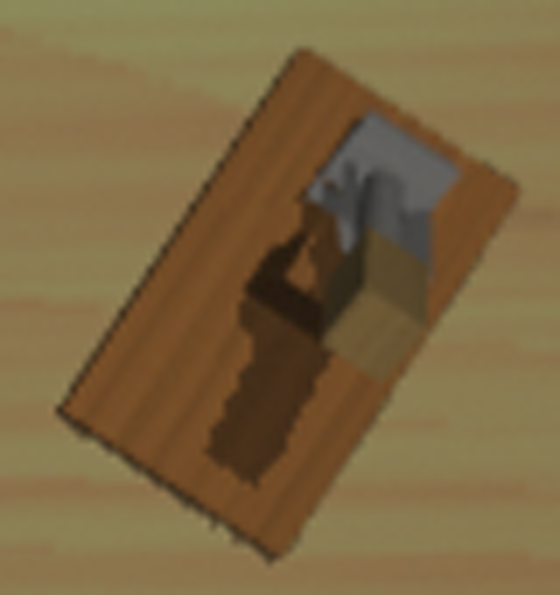

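The top crops show the floor plate corners at (174,121), (530,105), (548,465), (180,482), the black grip near (65,206), the outlet at (356,202), the rest's base corners at (303,48), (520,188), (272,560), (60,410) and the handle's end face around (375,332).

```bash
python3 - <<'E'
from h import *
import pickle
np.set_printoptions(precision=1,suppress=True)
c=pickle.load(open('top.pkl','rb'))
H=lambda x,y:(118+(x+.5)/5-.5,145+(y+.5)/5-.5)
G=lambda x,y:(322+(x+.5)/7-.5,160+(y+.5)/7-.5)
P=np.array([px2w(c,*H(*p),85) for p in[(174,121),(530,105),(548,465),(180,482)]])
print(P,P.mean(0)); 
for a,b in((3,0),(2,1),(1,0),(2,3)):
    d=P[b]-P[a];print(np.linalg.norm(d),np.degrees(np.arctan2(d[1],d[0])))
print('outlet',px2w(c,*H(356,202),85)-P.mean(0))
rim=cv2.fitEllipse(np.array([(345,122),(515,290),(345,453),(176,290),(225,170),(465,170)],np.float32)) 
print('rim',px2w(c,*H(*rim[0]),135),px2w(c,*H(176,290),135),px2w(c,*H(515,290),135))
print('grip top',px2w(c,*H(63,204),123),'depth',px2w(c,*H(60,204)))
for b in[(257,267),(448,257),(347,305),(278,352),(433,357),(356,398)]: print('bead',px2w(c,*H(*b),98))
Q=np.array([px2w(c,*G(*p),12) for p in[(303,48),(520,188),(272,560),(60,410)]])
print(Q,Q.mean(0))
for a,b in((3,0),(2,1),(1,0),(2,3)):
    d=Q[b]-Q[a];print(np.linalg.norm(d),np.degrees(np.arctan2(d[1],d[0])))
print('head',px2w(c,*G(374,333),169),px2w(c,*G(374,333)))
print('foot?',px2w(c,*G(400,150)))
for n,p in dict(jar=(465,390),tape=(477,212)).items(): print(n,px2w(c,p[0]*.64,p[1]*.64))
E
```

```text
[[600.8 196.9  85. ]
 [604.2  18.8  85. ]
 [425.2  12.9  85. ]
 [421.6 193.6  85. ]] [513.  105.6  85. ]
179.17245299491594 1.0642754140099027
179.094675191671 1.8852039901391247
178.07491629019617 91.11510086472137
180.64098895762422 91.14487913547129
outlet [44.7  0.7  0. ]
rim [511.4 102.6 135. ] [512.2 182.3 135. ] [508.1  22.9 135. ]
grip top [555.8 239.7 123. ] depth [555.9 241.4 122. ]
bead [525.3 152.6  98. ]
bead [527.8  59.1  98. ]
bead [505.5 108.7  98. ]
bead [483.5 142.5  98. ]
bead [479.1  67.   98. ]
bead [460.2 104.7  98. ]
[[ 604.2 -353.5   12. ]
 [ 548.2 -433.    12. ]
 [ 410.1 -331.5   12. ]
 [ 468.3 -254.4   12. ]] [ 507.7 -343.1   12. ]
168.14701928965104 -36.086286586840075
171.39017979163864 -36.33454842361669
97.31186786194104 54.83813647076832
96.57104118952503 52.921919434793395
head [ 486.3 -329.   169. ] [ 486.3 -328.9  169.4]
foot? [ 560.5 -379.3   41.6]
jar [ 391.7 -158.6   85.6]
tape [ 695.4 -198.6   -0.3]
```

```bash
cat >> h.py <<'E'
def go(x,y,z,psi):
    "row for a target TCP in world mm and yaw"
    s=manip.read_state(); Rm=R.from_euler('xyz',s['eef_rot']).as_matrix()
    d=Rm.T@(np.array([x,y,z])-s['eef_pos'])/1000
    t=-(psi-s['eef_rot'][2]); t=(t+np.pi)%(2*np.pi)-np.pi
    print('row',np.round([*d,t],4),'now',np.round(s['eef_pos'],1),np.round(s['eef_rot'],3),'F',np.round(s['wrist_force'],1),'t',s['clock'],'gap',round(s['finger_gap'],1),s['finger_force'])
E
python3 -c "
from h import *
go(555.5,234,205,1.593)"
```

```text
row [-4.3760e-01 -1.3520e-01  1.0000e-04  1.1888e+00] now [193.6 514.6 205. ] [-3.141 -0.     2.782] F [-0.4 -0.4  0.8] t 0.1 gap 94.1 0.0
```

Emit:
move_arm --pt "-0.438 -0.135 0 1.189" --pt "-0.438 -0.135 0 1.189" --pt "-0.438 -0.135 0 1.189" --pt "-0.438 -0.135 0 1.189" --pt "-0.438 -0.135 0 1.189" --pt "-0.438 -0.135 0 1.189" --pt "-0.438 -0.135 0 1.189" --pt "-0.438 -0.135 0 1.189" --pt "-0.438 -0.135 0 1.189" --pt "-0.438 -0.135 0 1.189" --pt "-0.438 -0.135 0 1.189" --pt "-0.438 -0.135 0 1.189" --jaw 0.06 --squeeze 20

```text
clock: 1.3
eef_pos: [555.3, 234.9, 205.2]
eef_rot: [-3.141, 0.0, 1.593]
wrist_force: [0.3, -0.0, -0.7]
finger_gap: 60.2
finger_force: 0.0
```

```bash
python3 - <<'E'
from h import *
go(555.5,234,205,1.593)
c=cam('wrist');cv2.imwrite('pics/w1.png',c['frame'])
import pickle;pickle.dump(c,open('w1.pkl','wb'));print(c['origin'],c['orientation'])
E
```

```text
row [-0.0009  0.0002  0.0002  0.0004] now [555.3 234.9 205.2] [-3.141  0.     1.593] F [ 0.3 -0.  -0.7] t 1.3 gap 60.2 0.0
[553.77627447 311.44036718 383.79275471] [ 2.87072396e+00 -1.03582694e-04  2.24295879e-02]
```

View pics/w1.png

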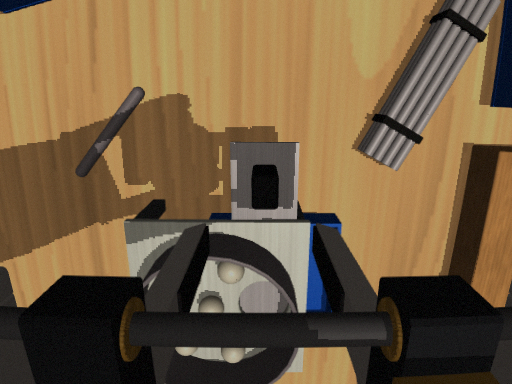

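The grip shows at columns 251–278, rows 165–207 (its top face up to about row 192), centred between the fingers in x.

```bash
python3 - <<'E'
from h import *
import pickle;c=pickle.load(open('w1.pkl','rb'))
for p in[(252,165),(277,165),(264.5,165),(251,192),(279,192)]:print(p,px2w(c,*p,123))
for p in[(252,207),(278,207)]:print(p,px2w(c,*p,76))
for p in[(264,172),(264,180),(264,190),(264,198)]:print(p,px2w(c,*p))
go(555,231,86,1.593)
E
```

```text
(252, 165) [548.22749001 260.55643054 123.        ]
(277, 165) [568.01454877 261.00295769 123.        ]
(264.5, 165) [558.11999444 260.77730934 123.        ]
(251, 192) [547.76925805 238.34728026 123.        ]
(279, 192) [570.41739921 238.85460394 123.        ]
(252, 207) [547.87555316 210.13639821  76.        ]
(278, 207) [573.01299286 210.69680465  76.        ]
(264, 172) [558.04552777 252.64254945 111.59152734]
(264, 180) [558.03684547 248.47981261 122.66423799]
(264, 190) [558.24403338 240.2060509  122.80423994]
(264, 198) [558.42249403 233.32481301 122.34915623]
row [-0.0042 -0.0002  0.1195  0.0012] now [555.1 235.2 205.5] [-3.141 -0.     1.594] F [0.1 0.1 0.6] t 1.35 gap 60.6 0.0
```

Emit:
move_arm --pt "0.001 0.003 0.04 0" --pt "0.001 0.003 0.08 0" --pt "0.001 0.003 0.115 0" --pt "0.001 0.003 0.115 0" --pt "0.001 0.003 0.115 0"

```text
clock: 1.85
eef_pos: [558.8, 236.2, 91.7]
eef_rot: [3.141, -0.0, 1.594]
wrist_force: [0.2, -0.0, 0.9]
finger_gap: 59.8
finger_force: 0.0
```

Emit:
move_arm --pt "0 0 0 0" --pt "0 0 0 0" --pt "0 0 0 0" --pt "0 0 0 0" --pt "0 0 0 0" --jaw 0.015

```text
clock: 2.35
eef_pos: [559.1, 235.3, 90.7]
eef_rot: [3.141, -0.0, 1.593]
wrist_force: [0.3, -0.6, 0.0]
finger_gap: 23.8
finger_force: 0.0
```

Emit:
move_arm --pt "0 0 0 0" --pt "0 0 0 0" --pt "0.005 0 0 0" --pt "0.012 0 0 0" --pt "0.02 0 0 0" --pt "0.028 0 0 0" --pt "0.036 0 0 0" --pt "0.044 0 0 0" --pt "0.048 0 0 0" --pt "0.048 0 0 0"

```text
clock: 3.35
eef_pos: [557.7, 283.7, 90.7]
eef_rot: [-3.141, -0.0, 1.593]
wrist_force: [-4.9, 1.2, 5.2]
finger_gap: 22.0
finger_force: 20.0
```

Emit:
move_arm --pt "0.002 0 0 0" --pt "0.004 0 0 0" --pt "0.006 0 0 0" --pt "0.008 0 0 0" --pt "0.008 0 0 0"

```text
clock: 3.85
eef_pos: [557.5, 290.4, 90.6]
eef_rot: [-3.14, 0.001, 1.593]
wrist_force: [-6.5, -6.1, 7.6]
finger_gap: 21.6
finger_force: 20.0
```

Emit:
move_arm --pt "0.002 0 0 0" --pt "0.003 0 0 0" --pt "0.003 0 0 0"

```text
clock: 4.15
eef_pos: [557.5, 291.5, 90.5]
eef_rot: [-3.139, 0.004, 1.592]
wrist_force: [-8.1, -18.8, 9.4]
finger_gap: 21.9
finger_force: 20.0
```

Emit:
move_arm --pt "0.002 0 0 0" --pt "0.003 0 0 0" --pt "0.003 0 0 0"

```text
clock: 4.45
eef_pos: [557.4, 293.9, 90.2]
eef_rot: [-3.139, 0.005, 1.592]
wrist_force: [-7.4, -22.5, 8.1]
finger_gap: 22.2
finger_force: 20.0
```

Emit:
move_arm --pt "0 0 0 0" --pt "0 0 0 0" --pt "0 0 0 0" --pt "0 0 -0.04 0" --pt "0 0 -0.08 0" --pt "0 0 -0.13 0" --pt "0 0 -0.13 0" --jaw 0.07 --squeeze 50

```text
clock: 5.15
eef_pos: [559.5, 298.4, 227.9]
eef_rot: [3.131, -0.005, 1.593]
wrist_force: [-0.2, 1.0, -0.5]
finger_gap: 69.6
finger_force: 0.0
```

```bash
python3 -c "
from h import *
go(499,-337.6,225,2.51)"
```

```text
row [-6.345e-01 -7.470e-02 -8.000e-04 -9.168e-01] now [559.5 298.4 227.9] [ 3.131 -0.005  1.593] F [-0.2  1.  -0.5] t 5.15 gap 69.6 0.0
```

Emit:
move_arm --pt "-0.05 -0.006 0 -0.07" --pt "-0.1 -0.012 0 -0.15" --pt "-0.15 -0.018 0 -0.22" --pt "-0.2 -0.024 0 -0.3" --pt "-0.25 -0.03 0 -0.37" --pt "-0.3 -0.036 0 -0.44" --pt "-0.35 -0.042 0 -0.52" --pt "-0.4 -0.047 0 -0.6" --pt "-0.45 -0.053 0 -0.67" --pt "-0.5 -0.059 0 -0.75" --pt "-0.55 -0.065 0 -0.82" --pt "-0.6 -0.07 0 -0.89"

```text
clock: 6.35
eef_pos: [500.8, -302.0, 220.3]
eef_rot: [3.141, 0.0, 2.486]
wrist_force: [0.7, 0.3, -0.1]
finger_gap: 70.4
finger_force: 0.0
```

```bash
python3 -c "
from h import *
go(499,-337.6,225,2.51)"
```

```text
row [-0.0203 -0.0293 -0.0047 -0.0241] now [ 500.8 -302.   220.3] [3.141 0.    2.486] F [ 0.7  0.3 -0.1] t 6.35 gap 70.4 0.0
```

Emit:
move_arm --pt "-0.02 -0.029 -0.005 -0.024" --pt "-0.02 -0.029 -0.005 -0.024" --pt "-0.02 -0.029 -0.005 -0.024" --pt "-0.02 -0.029 -0.005 -0.024"

```text
clock: 6.75
eef_pos: [499.5, -334.2, 225.2]
eef_rot: [3.141, -0.0, 2.507]
wrist_force: [-0.6, 0.4, -0.7]
finger_gap: 70.1
finger_force: 0.0
```

```bash
python3 - <<'E'
from h import *
import pickle
c=cam('wrist');pickle.dump(c,open('w2.pkl','wb'))
t=cam('top');pickle.dump(t,open('top2.pkl','wb'))
a=cv2.resize(t['frame'][150:250,90:240],(384*3//2,384));cv2.imwrite('pics/w2.png',cv2.resize(np.hstack([c['frame'],a]),(800,282)))
cv2.imwrite('pics/w2.png',np.vstack([cv2.resize(c['frame'],(448,336)),cv2.resize(t['frame'][160:245,90:240],(448,254))]))
go(499,-337.6,225,2.51)
E
```

```text
row [-0.0015 -0.0032  0.0005 -0.0019] now [ 499.6 -334.1  225.5] [3.142 0.    2.508] F [-0.4  0.5 -0.1] t 6.85 gap 70.1 0.0
```

View pics/w2.png

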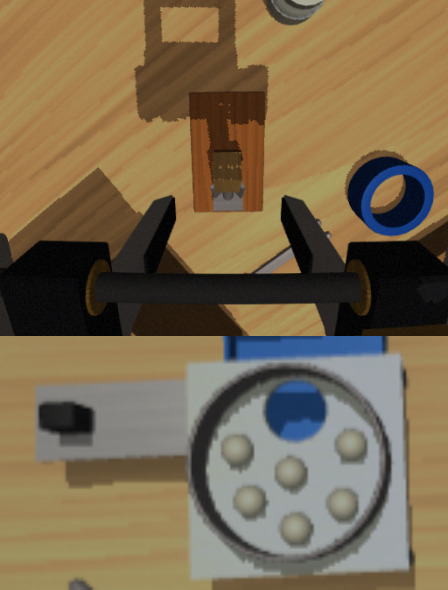

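The gate is fully open (whole blue disc visible). In the wrist view the handle spans columns 212–243, rows 151–196, aligned with the jaw.

```bash
python3 - <<'E'
from h import *
import pickle;c=pickle.load(open('w2.pkl','rb'));s=manip.read_state()
Rm=R.from_euler('xyz',s['eef_rot']).as_matrix()
for v in (176,184,192,200,208):
    row=[]
    for u in range(236,286,2):
        w=px2w(c,u,v)
        if w[2]>80: row.append(Rm.T@(w-s['eef_pos']))
    row=np.array(row)
    if len(row): print(v,len(row),'toolx',row[:,0].mean().round(1),'tooly',row[:,1].min().round(1),row[:,1].max().round(1),'zworld',(s['eef_pos'][2]-row[:,2]).round(0)[[0,len(row)//2,-1]])
E
```

```text
176 16 toolx 22.0 tooly -13.1 9.0 zworld [163. 163. 163.]
184 16 toolx 16.7 tooly -13.0 8.9 zworld [166. 167. 167.]
192 16 toolx 15.5 tooly -13.0 8.8 zworld [169. 169. 170.]
200 16 toolx 6.3 tooly -12.9 8.8 zworld [173. 173. 172.]
208 16 toolx -1.7 tooly -13.3 9.1 zworld [167. 168. 166.]
```

Emit:
move_arm --pt "-0.001 -0.002 0.03 -0.002" --pt "-0.001 -0.002 0.06 -0.002" --pt "-0.001 -0.002 0.09 -0.002" --pt "-0.001 -0.002 0.104 -0.002" --pt "-0.001 -0.002 0.104 -0.002" --pt "-0.001 -0.002 0.104 -0.002"

```text
clock: 7.45
eef_pos: [499.5, -337.5, 122.8]
eef_rot: [-3.142, 0.002, 2.509]
wrist_force: [-0.5, -0.2, 0.4]
finger_gap: 69.8
finger_force: 0.0
```

Emit:
move_arm --pt "0 0 0 0" --pt "0 0 0 0" --pt "0 0 0 0" --pt "0 0 0 0" --pt "0 0 0 0" --pt "0 0 0 0" --pt "0 0 0 0" --pt "0 0 0 0" --jaw 0.015

```text
clock: 8.25
eef_pos: [499.7, -337.0, 121.9]
eef_rot: [3.14, 0.001, 2.509]
wrist_force: [4.4, 3.6, 2.9]
finger_gap: 23.8
finger_force: 49.8
```

Emit:
move_arm --pt "0 0 -0.01 0" --pt "0 0 -0.03 0" --pt "0 0 -0.07 0" --pt "0 0 -0.11 0" --pt "0 0 -0.14 0" --pt "0 0 -0.14 0" --pt "0 0 -0.14 0"

```text
clock: 8.95
eef_pos: [498.7, -337.4, 261.4]
eef_rot: [-3.141, 0.0, 2.509]
wrist_force: [0.2, 0.3, -1.6]
finger_gap: 23.8
finger_force: 49.8
```

```bash
python3 -c "
from h import *
go(512,104,262,1.431)"
```

```text
row [ 2.5040e-01  3.6380e-01 -7.0000e-04  1.0777e+00] now [ 498.7 -337.4  261.4] [-3.141  0.     2.509] F [ 0.2  0.3 -1.6] t 8.95 gap 23.8 49.805917739868164
```

Emit:
move_arm --pt "0.025 0.036 0 0.1" --pt "0.05 0.073 0 0.2" --pt "0.075 0.109 0 0.3" --pt "0.1 0.145 0 0.43" --pt "0.125 0.182 0 0.54" --pt "0.15 0.218 0 0.65" --pt "0.175 0.255 0 0.75" --pt "0.2 0.291 0 0.86" --pt "0.225 0.327 0 0.97" --pt "0.25 0.364 0 1.078" --pt "0.25 0.364 0 1.078" --pt "0.25 0.364 0 1.078"

```text
clock: 10.15
eef_pos: [512.0, 104.4, 259.9]
eef_rot: [-3.139, 0.001, 1.434]
wrist_force: [0.6, -0.1, -0.8]
finger_gap: 23.5
finger_force: 49.9
```

```bash
python3 - <<'E'
from h import *
import pickle
t=cam('top');pickle.dump(t,open('top3.pkl','wb'));w=cam('wrist');s=cam('scene')
cv2.imwrite('pics/c3.png',np.vstack([cv2.resize(t['frame'][140:260,90:240],(500,400))]))
cv2.imwrite('pics/c3.png',np.hstack([cv2.resize(t['frame'][130:260,90:240],(400,347)),cv2.resize(s['frame'][130:260,250:400],(400,347))]))
go(512,104,200,1.431)
E
```

```text
row [ 0.0011 -0.0006  0.0608 -0.0006] now [512.5 102.8 260.8] [-3.141  0.     1.43 ] F [-0.2 -0.2 -1.6] t 10.3 gap 23.8 49.87772762775421
```

View pics/c3.png

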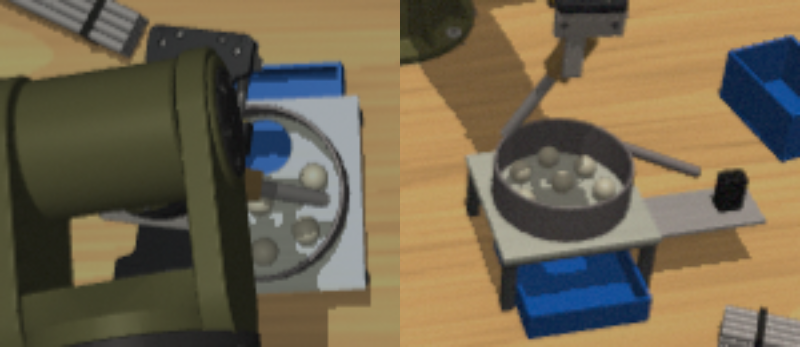

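The rod hangs over the hopper with its tip at about (327,199) in the left crop; the beads are unchanged.

```bash
python3 - <<'E'
from h import *
import pickle
c=pickle.load(open('top3.pkl','rb'))
for u in(205,208,210,211,212,213): print(u,px2w(c,u,204.3).round(1),px2w(c,u,204.3,177).round(1))
E
```

```text
205 [500.3  50.4 203.1] [502.1  53.9 177. ]
208 [500.7  45.1 193.8] [501.9  47.2 177. ]
210 [501.2  41.6 185.7] [501.8  42.7 177. ]
211 [501.3  39.6 184. ] [501.7  40.5 177. ]
212 [501.5  38.  179. ] [501.7  38.2 177. ]
213 [501.7  36.1 176.3] [501.6  36.  177. ]
```

Emit:
move_arm --pt "0.001 0 0.02 0" --pt "0.001 0 0.04 0" --pt "0.001 0 0.06 0" --pt "0.001 0 0.07 0" --pt "0.001 0 0.078 0" --pt "0.001 0 0.08 0" --pt "0.001 0 0.08 0"

```text
clock: 11.0
eef_pos: [512.9, 104.7, 181.8]
eef_rot: [3.141, -0.0, 1.431]
wrist_force: [-0.2, 0.9, -0.5]
finger_gap: 23.2
finger_force: 49.9
```

Emit:
move_arm --pt "0 0 0.001 0" --pt "0 0 0.002 0" --pt "0 0 0.003 0" --pt "0 0 0.004 0" --pt "0 0 0.004 0"

```text
clock: 11.5
eef_pos: [512.7, 104.9, 177.4]
eef_rot: [-3.141, 0.0, 1.431]
wrist_force: [0.1, 0.2, -1.0]
finger_gap: 23.7
finger_force: 49.9
```

Emit:
move_arm --pt "0 0 0.001 0" --pt "0 0 0.001 0"

```text
clock: 11.7
eef_pos: [512.7, 104.9, 176.3]
eef_rot: [-3.141, 0.0, 1.431]
wrist_force: [0.2, -0.1, -2.0]
finger_gap: 23.7
finger_force: 49.9
```

Emit:
move_arm --pt "0 0 0.001 0" --pt "0 0 0.001 0"

```text
clock: 11.9
eef_pos: [512.7, 104.9, 175.3]
eef_rot: [-3.141, 0.0, 1.431]
wrist_force: [-0.4, 1.0, -2.4]
finger_gap: 23.4
finger_force: 49.9
```

Emit:
move_arm --pt "0 0 0.001 0" --pt "0 0 0.001 0"

```text
clock: 12.1
eef_pos: [512.8, 104.9, 174.5]
eef_rot: [3.141, -0.0, 1.431]
wrist_force: [0.8, 0.8, -0.5]
finger_gap: 23.5
finger_force: 49.9
```

Emit:
move_arm --pt "0 0 0.0005 0" --pt "0 0 0.0005 0"

```text
clock: 12.3
eef_pos: [512.8, 105.0, 174.2]
eef_rot: [3.141, -0.0, 1.431]
wrist_force: [-1.0, -0.6, 2.1]
finger_gap: 23.7
finger_force: 49.9
```

Emit:
move_arm --pt "0 0 0.0005 0" --pt "0 0 0.0005 0"

```text
clock: 12.5
eef_pos: [512.9, 105.0, 173.9]
eef_rot: [3.141, -0.0, 1.431]
wrist_force: [-1.7, 0.3, 5.7]
finger_gap: 23.7
finger_force: 49.9
```

Emit:
move_arm --pt "0 0 -0.0015 -0.05" --pt "0 0 -0.0015 -0.18" --pt "0 0 -0.0015 -0.31" --pt "0 0 -0.0015 -0.44" --pt "0 0 -0.0015 -0.57" --pt "0 0 -0.0015 -0.7" --pt "0 0 -0.0015 -0.83" --pt "0 0 -0.0015 -0.96" --pt "0 0 -0.0015 -1.09" --pt "0 0 -0.0015 -1.22" --pt "0 0 -0.0015 -1.35" --pt "0 0 -0.0015 -1.45"

```text
clock: 13.7
eef_pos: [512.6, 104.9, 174.6]
eef_rot: [-3.141, -0.001, 2.886]
wrist_force: [-0.3, -0.7, -1.3]
finger_gap: 23.6
finger_force: 49.9
```

```bash
python3 - <<'E'
from h import *
go(512,104,176,1.431)
s=cam('scene');t=cam('top')
cv2.imwrite('pics/c4.png',np.hstack([cv2.resize(t['frame'][130:260,90:240],(400,347)),cv2.resize(s['frame'][150:260,270:390],(400,347))]))
E
```

```text
row [ 3.000e-04 -1.000e-03 -1.400e-03  1.455e+00] now [512.6 104.9 174.6] [-3.141e+00 -1.000e-03  2.886e+00] F [-0.3 -0.7 -1.3] t 13.7 gap 23.6 49.91132140159607
```

View pics/c4.png

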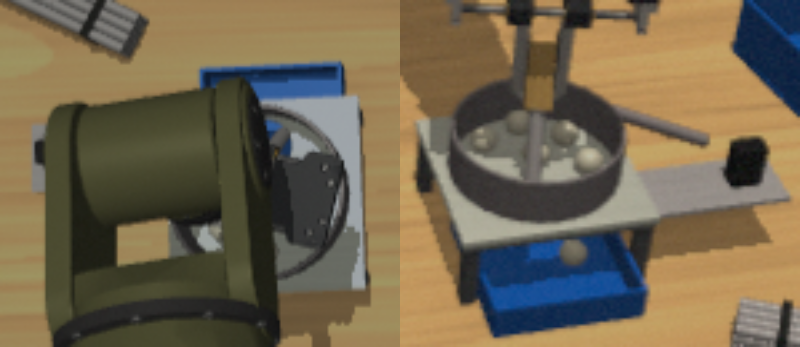

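One bead already lies in the bin; five remain inside. Now sweeping the other way.

Emit:
move_arm --pt "0 0 0 0.13" --pt "0 0 0 0.26" --pt "0 0 0 0.39" --pt "0 0 0 0.52" --pt "0 0 0 0.65" --pt "0 0 0 0.78" --pt "0 0 0 0.91" --pt "0 0 0 1.04" --pt "0 0 0 1.17" --pt "0 0 0 1.3" --pt "0 0 0 1.43" --pt "0 0 0 1.55"

```text
clock: 15.0
eef_pos: [512.7, 104.9, 174.8]
eef_rot: [-3.141, 0.0, 1.322]
wrist_force: [0.3, 1.2, -1.5]
finger_gap: 23.5
finger_force: 49.9
```

Emit:
move_arm --pt "0 0 0 0.12" --pt "0 0 0 0.24" --pt "0 0 0 0.36" --pt "0 0 0 0.48" --pt "0 0 0 0.6" --pt "0 0 0 0.72" --pt "0 0 0 0.84" --pt "0 0 0 0.96" --pt "0 0 0 1.08" --pt "0 0 0 1.2" --pt "0 0 0 1.32" --pt "0 0 0 1.44"

```text
clock: 16.2
eef_pos: [512.7, 104.9, 174.8]
eef_rot: [3.141, 0.0, -0.118]
wrist_force: [-0.5, 0.1, -1.1]
finger_gap: 23.4
finger_force: 49.9
```

Emit:
move_arm --pt "0 0 0 0.12" --pt "0 0 0 0.24" --pt "0 0 0 0.36" --pt "0 0 0 0.48" --pt "0 0 0 0.58"

```text
clock: 16.7
eef_pos: [512.6, 104.9, 174.8]
eef_rot: [3.141, 0.0, -0.698]
wrist_force: [-0.1, 0.6, -1.1]
finger_gap: 23.8
finger_force: 49.9
```

```bash
cat >> h.py <<'E'
C=np.array([512.,104.])
def tip():
    s=manip.read_state();a=s['eef_rot'][2]+np.pi
    p=s['eef_pos'][:2]-C+61*np.array([np.cos(a),np.sin(a)])
    print('tip',p.round(1),'lean',round(np.degrees(a)%360,1),'q6',s['joints'][5].round(2),'z',s['eef_pos'][2].round(1),'F',s['wrist_force'].round(1),'t',s['clock'])
def rows(pts,beta):
    "tip waypoints (hopper-centred world mm), lean beta deg (scalar or list) -> rows"
    s=manip.read_state();Rm=R.from_euler('xyz',s['eef_rot']).as_matrix();out=[]
    for p,b in zip(pts,np.broadcast_to(beta,len(pts))):
        br=np.radians(b);w=C+np.array(p)-61*np.array([np.cos(br),np.sin(br)])
        d=Rm.T@np.array([*(w-s['eef_pos'][:2]),0])/1000
        t=-(br-np.pi-s['eef_rot'][2]);t=(t+np.pi)%(2*np.pi)-np.pi
        out.append([round(float(d[0]),3),round(float(d[1]),3),0,round(float(t),2)])
    print(out)
def beads():
    "bead-like blobs from the scene camera: hopper-relative"
    c=cam('scene');im=c['frame'];h=cv2.cvtColor(im,cv2.COLOR_BGR2HSV)
    res=[]
    x0,x1,y0,y1=260,400,160,270
    g=cv2.resize(im[y0:y1,x0:x1],None,fx=5,fy=5,interpolation=cv2.INTER_CUBIC)
    return c,g
E
python3 - <<'E'
from h import *
tip()
a=np.radians([130,115,100,85,72,60])
pts=[(60*np.cos(x),60*np.sin(x)) for x in a]+[(32,42),(35,32),(38,24)]
rows(pts,142)
E
```

```text
tip [-46.1  40. ] lean 140.0 q6 2.4 z 174.8 F [-0.1  0.6 -1.1] t 16.7
[[0.002, -0.011, 0, -0.03], [0.007, -0.026, 0, -0.03], [0.015, -0.04, 0, -0.03], [0.027, -0.05, 0, -0.03], [0.039, -0.057, 0, -0.03], [0.051, -0.06, 0, -0.03], [0.059, -0.054, 0, -0.03], [0.067, -0.048, 0, -0.03], [0.075, -0.044, 0, -0.03]]
```

Emit:
move_arm --pt "0.002 -0.011 0 -0.03" --pt "0.007 -0.026 0 -0.03" --pt "0.015 -0.04 0 -0.03" --pt "0.021 -0.045 0 -0.03" --pt "0.027 -0.05 0 -0.03" --pt "0.039 -0.057 0 -0.03" --pt "0.051 -0.06 0 -0.03" --pt "0.059 -0.054 0 -0.03" --pt "0.067 -0.048 0 -0.03" --pt "0.075 -0.044 0 -0.03" --pt "0.075 -0.044 0 -0.03"

```text
clock: 17.8
eef_pos: [599.1, 90.5, 174.9]
eef_rot: [-3.141, -0.0, -0.659]
wrist_force: [0.4, -0.1, -1.0]
finger_gap: 24.2
finger_force: 49.4
```

```bash
python3 - <<'E'
from h import *
tip()
s,g=beads();t=cam('top')
cv2.imwrite('pics/c5.png',np.hstack([cv2.resize(t['frame'][130:260,90:240],(300,260)),cv2.resize(s['frame'][165:255,270:390],(347,260))]))
# scene depth: blobs near z 98 inside hopper
v,u=np.mgrid[160:260,265:395]
K=np.array([[s['fx'],0,s['cx']],[0,s['fy'],s['cy']],[0,0,1.]])
n=cv2.undistortPoints(np.stack([u.ravel(),v.ravel()],1).astype(float)[:,None],K,np.array(s['D'],float))[:,0]
d=s['z_map'][160:260,265:395].ravel()
w=(np.c_[n,np.ones(len(n))]*d[:,None])@rot(s['orientation']).T+np.array(s['origin'])
rel=w[:,:2]-C;r=np.hypot(*rel.T)
def blobs(m,name,minpx=6):
    k,l,st,ce=cv2.connectedComponentsWithStats(m.reshape(v.shape).astype(np.uint8))
    for i in range(1,k):
        if st[i,4]>=minpx:
            q=(l.ravel()==i);print(name,st[i,4],rel[q].mean(0).round(0),'ztop',w[q,2].max().round(0))
blobs((r<72)&(w[:,2]>96)&(w[:,2]<118),'in')
blobs((r>0)&(w[:,2]>8)&(w[:,2]<32)&(rel[:,0]>-17)&(rel[:,0]<126)&(abs(rel[:,1])<66),'bin')
E
```

```text
tip [38.9 23.8] lean 142.2 q6 2.32 z 174.9 F [ 0.4 -0.1 -1. ] t 17.8
in 88 [-60. -21.] ztop 117.0
in 37 [ 7. 63.] ztop 111.0
in 7 [11.  8.] ztop 105.0
in 8 [52. 21.] ztop 116.0
bin 57 [64. 43.] ztop 31.0
bin 21 [ 47. -28.] ztop 26.0
bin 61 [98.  0.] ztop 32.0
bin 29 [105. -61.] ztop 31.0
```

View pics/c5.png

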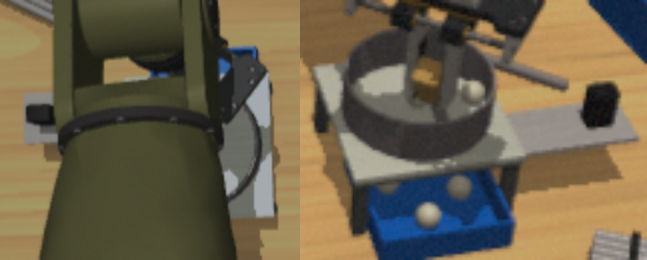

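Four beads seem to be in the bin; one shows at about (7,63) in the hopper and the middle is hidden. I lift clear and measure.

Emit:
move_arm --pt "0 0 -0.04 0" --pt "0 0 -0.09 0" --pt "0 0 -0.09 0" --pt "0.05 -0.08 -0.09 -0.12" --pt "0.07 -0.12 -0.09 -0.25" --pt "0.086 -0.16 -0.09 -0.4" --pt "0.086 -0.16 -0.09 -0.4" --pt "0.086 -0.16 -0.09 -0.4"

```text
clock: 18.7
eef_pos: [765.6, 166.6, 262.9]
eef_rot: [3.141, 0.001, -0.257]
wrist_force: [1.0, 0.1, -1.5]
finger_gap: 23.7
finger_force: 49.8
```

```bash
cat >> h.py <<'E'
def find():
    for n in('top','scene'):
        s=cam(n);v,u=np.mgrid[0:384,0:512]
        K=np.array([[s['fx'],0,s['cx']],[0,s['fy'],s['cy']],[0,0,1.]])
        p=cv2.undistortPoints(np.stack([u.ravel(),v.ravel()],1).astype(float)[:,None],K,np.array(s['D'],float))[:,0]
        w=(np.c_[p,np.ones(len(p))]*s['z_map'].ravel()[:,None])@rot(s['orientation']).T+np.array(s['origin'])
        rel=w[:,:2]-C;r=np.hypot(*rel.T);z=w[:,2]
        for nm,m in(('in',(r<72)&(z>98)&(z<114)),('bin',(z>14)&(z<32)&(rel[:,0]>-14)&(rel[:,0]<127)&(abs(rel[:,1])<64))):
            k,l,st,ce=cv2.connectedComponentsWithStats(m.reshape(v.shape).astype(np.uint8))
            for i in range(1,k):
                if st[i,4]>=10:
                    q=l.ravel()==i;print(n,nm,st[i,4],rel[q].mean(0).round(0),'z',z[q].min().round(0),z[q].max().round(0),'bgr',s['frame'].reshape(-1,3)[q].mean(0).round(0))
        if n=='top': print('r<70 pixels seen',((r<70)&(z<115)).sum())
E
python3 - <<'E'
from h import *
tip();find()
E
```

```text
tip [194.6  78.1] lean 165.3 q6 1.99 z 262.9 F [ 1.   0.1 -1.5] t 18.7
top in 65 [-6.  2.] z 98.0 112.0 bgr [81. 92. 93.]
top bin 69 [115.  -4.] z 16.0 31.0 bgr [106. 117. 117.]
top bin 30 [55. 33.] z 17.0 30.0 bgr [76. 83. 83.]
r<70 pixels seen 1494
scene in 76 [-62. -16.] z 98.0 114.0 bgr [51. 52. 56.]
scene in 36 [ 7. 64.] z 98.0 113.0 bgr [ 91. 106. 111.]
scene in 45 [3. 8.] z 98.0 113.0 bgr [ 91. 106. 111.]
scene bin 47 [65. 43.] z 15.0 32.0 bgr [ 91. 101. 104.]
scene bin 20 [108. -61.] z 15.0 31.0 bgr [86. 47. 21.]
scene bin 17 [120.  -0.] z 22.0 32.0 bgr [141. 150. 152.]
```

```bash
python3 - <<'E'
from h import *
rows([(-42,3)],178)
E
```

```text
[[-0.211, 0.119, 0, -0.22]]
```

Emit:
move_arm --pt "-0.04 0.024 0 -0.05" --pt "-0.08 0.048 0 -0.1" --pt "-0.12 0.07 0 -0.15" --pt "-0.16 0.09 0 -0.2" --pt "-0.2 0.113 0 -0.22" --pt "-0.211 0.119 0 -0.22" --pt "-0.211 0.119 0 -0.22" --pt "-0.211 0.119 0.04 -0.22" --pt "-0.211 0.119 0.07 -0.22" --pt "-0.211 0.119 0.085 -0.22" --pt "-0.211 0.119 0.087 -0.22" --pt "-0.211 0.119 0.087 -0.22"

```text
clock: 20.0
eef_pos: [530.0, 104.1, 178.4]
eef_rot: [-3.141, -0.001, -0.039]
wrist_force: [-0.1, -0.5, -1.3]
finger_gap: 23.5
finger_force: 49.9
```

```bash
python3 - <<'E'
from h import *
tip();rows([(28,1)],178)
E
```

```text
tip [-42.9   2.5] lean 177.7 q6 1.74 z 178.4 F [-0.1 -0.5 -1.3] t 20.0
[[0.071, -0.002, 0, -0.0]]
```

Emit:
move_arm --pt "0.0 0 0.003 0" --pt "0.01 0 0.003 0" --pt "0.02 0 0.003 0" --pt "0.03 0 0.003 0" --pt "0.04 0 0.003 0" --pt "0.05 0 0.003 0" --pt "0.06 0 0.003 0" --pt "0.07 0 0.003 0" --pt "0.07 0 0.003 0"

```text
clock: 20.9
eef_pos: [601.0, 101.1, 174.5]
eef_rot: [3.142, 0.0, -0.039]
wrist_force: [-0.1, -0.1, -2.2]
finger_gap: 23.7
finger_force: 49.9
```

Emit:
move_arm --pt "0 0 -0.03 0" --pt "0 0 -0.07 0" --pt "0 0 -0.085 0" --pt "-0.04 0 -0.085 -0.13" --pt "-0.07 0 -0.085 -0.27" --pt "-0.08 0 -0.085 -0.41" --pt "-0.08 0 -0.085 -0.55" --pt "-0.08 0 -0.085 -0.69" --pt "-0.08 0 -0.085 -0.83" --pt "-0.08 0 -0.085 -0.97" --pt "-0.08 0 -0.085 -1.11" --pt "-0.08 0 -0.085 -1.25"

```text
clock: 22.1
eef_pos: [520.0, 104.4, 259.9]
eef_rot: [-3.141, 0.0, 1.217]
wrist_force: [-0.3, -0.7, -1.3]
finger_gap: 23.6
finger_force: 49.9
```

Emit:
move_arm --pt "0 0 0 -0.14" --pt "0 0 0 -0.28" --pt "0 0 0 -0.42" --pt "0 0 0 -0.56" --pt "0 0 0 -0.7" --pt "0 0 0 -0.84" --pt "0 0 0 -0.98" --pt "0 0 0 -1.12" --pt "0 0 0 -1.26" --pt "0 0 0 -1.4" --pt "0 0 0 -1.54" --pt "0 0 0 -1.68"

```text
clock: 23.3
eef_pos: [519.9, 104.5, 260.0]
eef_rot: [-3.142, -0.0, 2.897]
wrist_force: [0.1, 0.1, -0.9]
finger_gap: 23.2
finger_force: 49.9
```

```bash
python3 - <<'E'
from h import *
tip();find();rows([(-25,50)],40)
E
```

```text
tip [ 67.1 -14.3] lean 346.0 q6 -1.2 z 260.0 F [ 0.1  0.1 -0.9] t 23.3
top bin 70 [115.  -4.] z 17.0 32.0 bgr [114. 126. 126.]
top bin 12 [75.  2.] z 16.0 27.0 bgr [80. 76. 71.]
r<70 pixels seen 561
scene in 73 [-61. -20.] z 98.0 113.0 bgr [46. 47. 50.]
scene in 37 [ 7. 63.] z 98.0 112.0 bgr [124. 144. 151.]
scene bin 50 [65. 43.] z 15.0 32.0 bgr [85. 94. 97.]
scene bin 71 [99.  0.] z 14.0 31.0 bgr [126. 139. 143.]
scene bin 19 [106. -61.] z 15.0 31.0 bgr [72. 41. 20.]
[[0.08, -0.01, 0, -0.95]]
```

Emit:
move_arm --pt "0.02 -0.002 0 -0.13" --pt "0.04 -0.005 0 -0.27" --pt "0.06 -0.007 0 -0.41" --pt "0.08 -0.01 0 -0.55" --pt "0.08 -0.01 0 -0.69" --pt "0.08 -0.01 0 -0.83" --pt "0.08 -0.01 0 -0.95" --pt "0.08 -0.01 0.03 -0.95" --pt "0.08 -0.01 0.06 -0.95" --pt "0.08 -0.01 0.08 -0.95" --pt "0.08 -0.01 0.085 -0.95" --pt "0.08 -0.01 0.085 -0.95"

```text
clock: 24.6
eef_pos: [440.1, 114.6, 175.1]
eef_rot: [3.141, -0.0, -2.445]
wrist_force: [-0.3, 0.1, -0.2]
finger_gap: 24.1
finger_force: 49.9
```

```bash
python3 - <<'E'
from h import *
tip()
a=np.radians([110,100,91,82,73,64,55,46,37,28])
rows([(58*np.cos(x),58*np.sin(x)) for x in a],40)
E
```

```text
tip [-25.1  49.7] lean 39.9 q6 -2.09 z 175.1 F [-0.3  0.1 -0.2] t 24.6
[[-0.007, 0.0, 0, -0.0], [-0.016, -0.004, 0, -0.0], [-0.024, -0.009, 0, -0.0], [-0.03, -0.015, 0, -0.0], [-0.036, -0.023, 0, -0.0], [-0.04, -0.031, 0, -0.0], [-0.043, -0.039, 0, -0.0], [-0.045, -0.048, 0, -0.0], [-0.045, -0.057, 0, -0.0], [-0.044, -0.066, 0, -0.0]]
```

Emit:
move_arm --pt "-0.007 0 0 0" --pt "-0.016 -0.004 0 0" --pt "-0.024 -0.009 0 0" --pt "-0.03 -0.015 0 0" --pt "-0.036 -0.023 0 0" --pt "-0.04 -0.031 0 0" --pt "-0.043 -0.039 0 0" --pt "-0.045 -0.048 0 0" --pt "-0.045 -0.057 0 0" --pt "-0.044 -0.066 0 0" --pt "-0.044 -0.066 0 0"

```text
clock: 25.7
eef_pos: [516.7, 91.4, 174.9]
eef_rot: [-3.142, -0.0, -2.443]
wrist_force: [0.9, 0.4, -0.2]
finger_gap: 23.9
finger_force: 49.9
```

Emit:
move_arm --pt "0.005 0 -0.04 0" --pt "0.005 0 -0.08 0" --pt "0.005 0 -0.09 0" --pt "0.005 0 -0.09 0"

```text
clock: 26.1
eef_pos: [512.8, 89.3, 266.1]
eef_rot: [-3.14, 0.002, -2.442]
wrist_force: [0.6, 0.2, -2.2]
finger_gap: 23.3
finger_force: 49.9
```

```bash
python3 - <<'E'
from h import *
tip();find();go(499.7,-337,262,2.509)
E
```

```text
tip [47.4 24.5] lean 40.1 q6 -2.17 z 266.1 F [ 0.6  0.2 -2.2] t 26.1
r<70 pixels seen 894
scene in 83 [-61. -13.] z 98.0 114.0 bgr [46. 47. 50.]
scene bin 122 [84. -2.] z 14.0 32.0 bgr [112. 123. 127.]
scene bin 49 [64. 43.] z 14.0 32.0 bgr [84. 93. 96.]
scene bin 39 [ 60. -43.] z 15.0 31.0 bgr [81. 92. 96.]
scene bin 15 [103. -61.] z 15.0 32.0 bgr [74. 41. 18.]
row [ 0.2837 -0.3183  0.0015  1.3318] now [512.   89.2 263.5] [ 3.140e+00 -2.000e-03 -2.442e+00] F [-0.1 -0.9 -1.7] t 26.2 gap 23.5 49.894312620162964
```

Emit:
move_arm --pt "0.028 -0.032 0 0.13" --pt "0.057 -0.064 0 0.26" --pt "0.085 -0.095 0 0.4" --pt "0.114 -0.127 0 0.53" --pt "0.142 -0.159 0 0.67" --pt "0.17 -0.191 0 0.8" --pt "0.199 -0.223 0 0.93" --pt "0.227 -0.255 0 1.07" --pt "0.255 -0.287 0 1.2" --pt "0.284 -0.318 0 1.332" --pt "0.284 -0.318 0 1.332" --pt "0.284 -0.318 0 1.332"

```text
clock: 27.4
eef_pos: [499.2, -337.2, 262.7]
eef_rot: [3.141, -0.003, 2.508]
wrist_force: [0.1, 1.3, -1.7]
finger_gap: 23.5
finger_force: 49.9
```

```bash
python3 - <<'E'
from h import *
go(499.7,-337,262,2.509);find()
t=cam('top');s=cam('scene');w=cam('wrist')
a=cv2.resize(t['frame'][145:245,130:230],(260,260));b=cv2.resize(s['frame'][165:265,260:380],(312,260));d=cv2.resize(s['frame'][150:270,100:220],(260,260))
cv2.imwrite('pics/c6.png',np.vstack([np.hstack([a,b]),np.hstack([d,cv2.resize(w['frame'],(312,260))])]))
E
```

```text
row [-0.0003  0.0004  0.0007 -0.0006] now [ 499.2 -337.2  262.7] [ 3.141e+00 -3.000e-03  2.508e+00] F [ 0.1  1.3 -1.7] t 27.4 gap 23.5 49.89462196826935
top bin 70 [115.  -4.] z 16.0 31.0 bgr [110. 122. 121.]
top bin 12 [74.  1.] z 16.0 28.0 bgr [78. 74. 68.]
top bin 38 [54. 34.] z 15.0 30.0 bgr [73. 80. 79.]
top bin 55 [51. -5.] z 15.0 31.0 bgr [ 94. 104. 104.]
r<70 pixels seen 2367
scene in 64 [-61. -20.] z 98.0 114.0 bgr [54. 55. 59.]
scene bin 119 [84. -2.] z 14.0 32.0 bgr [113. 125. 128.]
scene bin 46 [65. 43.] z 14.0 32.0 bgr [ 89.  98. 101.]
scene bin 36 [ 60. -44.] z 17.0 31.0 bgr [84. 96. 99.]
scene bin 22 [110. -61.] z 15.0 31.0 bgr [74. 40. 16.]
```

View pics/c6.png

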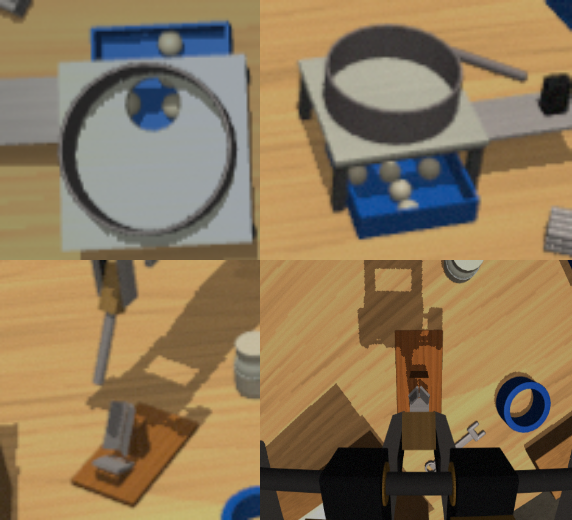

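The hopper is empty, with the beads in the bin; the rod still leans in the grip as it was taken. Now lowering it back into the V.

Emit:
move_arm --pt "0 0 0.03 0" --pt "0 0 0.06 0" --pt "0 0 0.09 0" --pt "0 0 0.115 0" --pt "0 0 0.127 0" --pt "0 0 0.132 0" --pt "0 0 0.135 0" --pt "0 0 0.135 0" --pt "0 0 0.135 0"

```text
clock: 28.55
eef_pos: [500.1, -337.2, 131.0]
eef_rot: [-3.142, 0.002, 2.509]
wrist_force: [-1.4, 0.1, -2.0]
finger_gap: 23.8
finger_force: 49.9
```

```bash
python3 -c "
from h import *
go(499.7,-337,121.9,2.509)"
```

```text
row [ 0.0005 -0.0001  0.0091 -0.0001] now [ 500.1 -337.2  131. ] [-3.142e+00  2.000e-03  2.509e+00] F [-1.4  0.1 -2. ] t 28.55 gap 23.8 49.89437699317932
```

Emit:
move_arm --pt "0 0 0.002 0" --pt "0 0 0.004 0" --pt "0 0 0.006 0" --pt "0 0 0.007 0" --pt "0 0 0.007 0"

```text
clock: 29.05
eef_pos: [499.7, -337.0, 123.0]
eef_rot: [3.142, -0.0, 2.509]
wrist_force: [-0.7, 1.1, -0.3]
finger_gap: 23.8
finger_force: 49.9
```

Emit:
move_arm --pt "0 0 0.001 0" --pt "0 0 0.001 0"

```text
clock: 29.25
eef_pos: [499.8, -337.0, 122.9]
eef_rot: [-3.142, 0.0, 2.509]
wrist_force: [-5.4, 3.3, 9.0]
finger_gap: 23.5
finger_force: 49.9
```

Emit:
move_arm --pt "0 0 0 0" --pt "0 0 0 0" --pt "0 0 0 0" --pt "0 0 0 0" --jaw 0.07

```text
clock: 29.65
eef_pos: [499.8, -337.0, 121.8]
eef_rot: [3.142, -0.0, 2.509]
wrist_force: [-0.8, 0.1, 0.9]
finger_gap: 52.3
finger_force: 0.0
```

Emit:
move_arm --pt "0 0 -0.02 0" --pt "0 0 -0.06 0" --pt "0 0 -0.1 0" --pt "0 0 -0.104 0" --pt "0 0 -0.104 0" --pt "0 0 -0.104 0"

```text
clock: 30.25
eef_pos: [499.4, -336.7, 224.4]
eef_rot: [3.142, -0.002, 2.509]
wrist_force: [-0.3, 0.4, -0.0]
finger_gap: 70.0
finger_force: 0.0
```

```bash
python3 - <<'E'
from h import *
c=cam('wrist');s=manip.read_state();Rm=R.from_euler('xyz',s['eef_rot']).as_matrix()
print(s['eef_pos'],s['clock'],s['wrist_force'])
for v in (176,184,192,200,208):
    row=[]
    for u in range(236,286,2):
        w=px2w(c,u,v)
        if w[2]>80: row.append(Rm.T@(w-s['eef_pos']))
    row=np.array(row)
    if len(row): print(v,len(row),'toolx',row[:,0].mean().round(1),'tooly',row[:,1].min().round(1),row[:,1].max().round(1),'zworld',(s['eef_pos'][2]-row[:,2]).round(0)[[0,len(row)//2,-1]])
import pickle
a=pickle.load(open('scene.pkl','rb'));b=cam('scene')
d=np.abs(a['frame'].astype(int)-b['frame']).sum(2)[180:260,120:195]
print('rest diff',d.mean(),(d>90).sum())
print('rod depth diff', [ (int(np.abs(a['z_map']-b['z_map'])[185:255,130:170].max()), int((np.abs(a['z_map']-b['z_map'])[185:255,130:170]>6).sum()))])
E
```

```text
[ 499.37680185 -336.66953154  224.24039686] 30.3 [-0.58051648  0.32655808  0.40045822]
176 16 toolx 22.1 tooly -10.0 12.0 zworld [164. 164. 164.]
184 16 toolx 16.9 tooly -9.9 11.9 zworld [169. 166. 167.]
192 17 toolx 11.8 tooly -9.9 13.2 zworld [170. 171. 171.]
200 17 toolx 5.7 tooly -9.8 13.4 zworld [173. 169. 169.]
208 17 toolx -8.7 tooly -14.4 13.2 zworld [106. 151. 149.]
rest diff 46.8235 1066
rod depth diff [(1675, 628)]
```

Emit:
move_arm --pt "0 0 -0.05 0" --pt "0 0 -0.1 0" --pt "0.03 0.04 -0.15 0" --pt "0.06 0.08 -0.15 0" --pt "0.09 0.12 -0.15 0" --pt "0.12 0.16 -0.15 0" --pt "0.12 0.16 -0.15 0"

```text
clock: 31.05
eef_pos: [497.4, -133.5, 375.7]
eef_rot: [3.141, -0.001, 2.512]
wrist_force: [-0.1, -0.0, 0.2]
finger_gap: 69.8
finger_force: 0.0
```

```bash
python3 - <<'E'
from h import *
import pickle
a=pickle.load(open('scene.pkl','rb'));b=cam('scene')
d=np.abs(a['z_map']-b['z_map'])
for n,(x0,x1,y0,y1) in dict(rod=(130,170,185,255),wrench=(120,190,275,300),tape=(198,242,252,294),jar=(205,232,182,216)).items():
    q=d[y0:y1,x0:x1];print(n,'px>8mm',(q>8).sum(),'of',q.size)
find();s=manip.read_state();print(s['clock'],s['wrist_force'])
E
```

```text
rod px>8mm 377 of 2800
wrench px>8mm 92 of 1750
tape px>8mm 97 of 1848
jar px>8mm 141 of 918
top bin 69 [115.  -4.] z 16.0 32.0 bgr [114. 126. 126.]
top bin 12 [74.  1.] z 17.0 27.0 bgr [81. 77. 72.]
top bin 37 [54. 34.] z 15.0 31.0 bgr [76. 84. 85.]
top bin 53 [51. -5.] z 16.0 31.0 bgr [ 98. 108. 108.]
r<70 pixels seen 2363
scene in 70 [-61. -21.] z 98.0 114.0 bgr [51. 53. 56.]
scene in 18 [-64.  27.] z 98.0 111.0 bgr [53. 55. 59.]
scene bin 119 [84. -2.] z 14.0 32.0 bgr [110. 123. 126.]
scene bin 48 [66. 43.] z 15.0 32.0 bgr [83. 91. 94.]
scene bin 41 [ 60. -44.] z 15.0 32.0 bgr [80. 90. 93.]
scene bin 17 [106. -61.] z 17.0 31.0 bgr [74. 40. 15.]
31.2 [-0.46153849 -1.03598745 -0.79484045]
```

```bash
python3 - <<'E'
from h import *
import pickle
a=pickle.load(open('scene.pkl','rb'));b=cam('scene')
def prof(s):
    v,u=np.mgrid[180:262,120:200]
    K=np.array([[s['fx'],0,s['cx']],[0,s['fy'],s['cy']],[0,0,1.]])
    p=cv2.undistortPoints(np.stack([u.ravel(),v.ravel()],1).astype(float)[:,None],K,np.array(s['D'],float))[:,0]
    w=(np.c_[p,np.ones(len(p))]*s['z_map'][180:262,120:200].ravel()[:,None])@rot(s['orientation']).T+np.array(s['origin'])
    w=w[np.hypot(w[:,0]-520,w[:,1]+350)<75]
    for z in range(60,180,20):
        q=w[(w[:,2]>=z)&(w[:,2]<z+20)];print(z,len(q),q.mean(0).round(1))
prof(a);prof(b)
E
```

```text
60 142 [ 532.7 -349.6   69.5]
80 89 [ 529.2 -352.8   89.9]
100 63 [ 521.5 -344.6  107.8]
120 79 [ 515.5 -337.7  130.7]
140 96 [ 507.3 -332.   150.4]
160 75 [ 497.6 -327.   167.9]
60 132 [ 533.1 -349.7   70.4]
80 88 [ 529.7 -352.4   90. ]
100 64 [ 522.  -345.2  107.8]
120 86 [ 515.  -336.2  131.2]
140 93 [ 504.8 -329.8  150.8]
160 66 [ 496.3 -325.4  166.7]
```

```bash
python3 -c "
from cell import manip
print(manip.sign_off())"
```

```text
the job is handed in; nothing more can be done
None
```

The job is handed in at about 31 s of the 72 s limit: gate fully open, hopper empty with the beads in the bin (I could see five of the six; the sixth was hidden from view), and the rod back in its rest to within about 3 mm of how it stood.

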